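Dry-stack the belt tensioner on its build nest

ROBOT

A 6-joint arm with a two-finger parallel gripper is mounted at the origin on a cart in front of the work surface, level with it; the furniture and walls round the work are solid. World frame = base frame: x ahead of the robot, y to its left, z up, the work surface at z = 0. Lengths are in m, angles in degrees, forces in N, time in s.
With the tool pointing down it reaches from about 0.35 to 0.975 m from the base axis. Payload 7.1 kg.
Tool frame: the origin (TCP) lies midway between the tips of the shut fingers; the grasp point (between the pads) lies 19 mm behind it (ctrl.pinch_z is the z of the grasp point in the tool frame, in m); z points along the fingers, y is the line along which they close (so a half turn about z gives the same grasp; the last joint's range is limited). The gripper opens to 88 mm and grips with 3 to 60 N. Pads are 20 mm wide; open, the fingers measure 115 mm over their backs; the gripper's body (75 mm by 178 mm) begins 61 mm behind the grasp point.
Start: joints at [-64.572, 24.242, 93.386, -0, 62.372, -1.089], TCP at [0.279, -0.559, 0.223] pointing down, gripper open.
Joint ranges: [-172.04, 172.04], [-51.8, 120.97], [4.93, 147.93], [-75.15, 255.16], [6.16, 154.13], [-145.62, 145.62]. Speed limits (degrees/s): [136.94, 136.94, 172.46, 180, 180, 180].

INTERFACE

Orientations are given as a 3x3 rotation matrix whose columns are the frame's x, y, z axes.
In Python, from bench import ctrl gives the robot as it stands.
- The arm moves only by the tool step_arm, never from a script. Its argument "rows" is one flat list of numbers, 7 for each row, row after row: the shift along the tool's x, y, z in mm, then the turn, a rotation vector about the tool's x, y, z in degrees, then the opening, from -1 (shut) to 1 (fully open). A call has exactly 10 rows; each row is the pose to reach, as a shift and turn from the pose commanded when the call began, along the tool's axes at that moment; what a row does not reach only later rows make up. A row lasts 1/12 s, in which the tool goes at most 41.7 mm and 7.16 degrees, less where a joint would pass 70% of its speed; a pose out of reach is approached as far as the arm can. A call with a gripper value outside its range is refused whole. The fingers move at their own pace and stop on an object; the grip force is fixed at half the most. Time passes only in rows, so rows that repeat a pose let the fingers close, or fill a call up. It gives the time, the measured TCP pose, the force, the opening and the grip force at its end, in the units of the state.
- ctrl.read_state(): the state, without advancing time (a new reading comes with each control period).
- ctrl.camera(name): name is "scene" or "top" or "wrist"; returns the picture (420x560x3 uint8, blue, green, red); there is no depth.
- ctrl.camera_info(name): a dict with "fovy" (degrees; the focal length in pixels is half the picture's height over the tangent of half this angle, whatever the lens; pixels are square), "cx", "cy" (the principal point, pixels), "xyz" and "rotation" of the camera in the world; the wrist camera has in their place "T_tool_cam" (4x4, takes a point from camera to tool coordinates, whose origin is the TCP and whose axes are the flange's). Camera axes: x right, y up, looking along -z (the intrinsics and any distortion apply to the point x, -y, -z); pixel columns grow to the right and rows downward; lengths in m; the calibration is good to about 2 mm. A picture is of the moment at which its call begins: read the wrist's pose just before it. camera_info takes no time and is no camera call.
- ctrl.close_job(): hands the job in; it is judged then, once.
The state is a dict: "clock": time; "qpos": joint angles; "joint_vel": joint speeds; "joint_torque": joint torques, N m; "eef_pos": TCP position; "ee_rot": TCP orientation; "ft_force": force on the tool from outside, world axes, zero at the start; "ft_torque": the same for the moment, N m; "width": opening from 0.0 (shut) to 1.0 (fully open); "grasp_force": force on a finger pad.
Only numpy, scipy, OpenCV 4.12 (cv2) and the standard library are available. Lean on these libraries where they do the work, as an engineer would, in place of code of your own. Each camera call takes 0.05 s, during which the arm holds its last target. There are 200 camera calls.

TASK

Dry-stack the belt tensioner in the blue build nest, one part at a time from the bottom up: first the grey pulley flat in the steel ring, then the larger silver bearing flat on it, then the smaller brown bearing, and last the coil spring standing on top, each one centred on the one below. Let go of the finished stack so that it stands by itself, and leave the two rolls of tape and the grease tin where they are.

Things in the scene. Friction and masses are not known exactly. Their poses are not given: they have to be found in the camera images.
- nest_seat (a point): Centre of the nest floor on its ring axis, 8.5 mm above the counter; z up. Nest: blue round flange (112 mm across, 8 mm thick, four dark bolt heads to 12 mm) fixed to the counter, with a bright steel ring: inner diameter 68 mm flaring to 74 mm at the rim, outer 87 mm, rim 18 mm above the counter; pulley has 3 mm play all round. Fixed, but may lie anywhere among the parts.
- pulley: Grey metal belt pulley lying flat, a round disc 62 mm in diameter and 30 mm high, about 0.5 kg; grip it across the rim. Origin: centre of its underside; z is its axis, up. Round: yaw does not matter. Top is flat; its bore is closed (nothing can enter it).
- silver_bearing: Larger ball bearing, silver grey, lying flat: 52 mm in diameter, 15 mm high, about 0.2 kg. Origin: centre of its underside; z up. Behaves as a solid disc.
- brown_bearing: Smaller ball bearing, brown with a rusty orange inner ring, lying flat: 40 mm in diameter, 12 mm high, about 0.12 kg. Origin: centre of its underside; z up. Behaves as a solid disc.
- spring: Light grey coil spring (valve spring) standing upright: 32 mm in diameter, 46 mm high, about 0.06 kg. Rigid under the gripper: behaves as a solid cylinder. Origin: centre of its underside; z up.
- black_tape: Roll of black tape lying flat, 68 mm in diameter, 19 mm high, pale core; loose, not part of the job. Origin: centre of its underside.
- red_tape: Roll of red tape lying flat, 60 mm in diameter, 18 mm high; loose, not part of the job. Origin: centre of its underside.
- grease_tin: Round yellow tin with its lid on, 68 mm in diameter, 48 mm high; loose, not part of the job. Origin: centre of its underside.

How it is judged:
By the outcome, as a careful person would: the job done as asked, in the order asked, and still so for the second after the job is handed in, with the robot touching nothing.
It also fails if it takes over 106 s, if anything falls off the work surface, if the arm or the gripper's body presses on something with over 40 N, if the wrist force passes 120 N, or if a joint passes its speed limit or range.

## Working session

There is one attempt and no reset: what is moved stays moved. The work goes in short steps, Python scripts to look and compute and a tool call to move; the robot and the scene stay as the last step left them, time stands still between calls to the robot, and variables do not carry over. Pictures are saved under pics/ and viewed, at most 14 in all, crops included, and the job is handed in when it is done.

Besides the shell and the picture viewer there is one more tool, called after ">>>" as name(argument=value, ...) on one line, values as JSON. step_arm: Moves the arm, as the interface text tells. Its arguments: {"type":"object","properties":{"rows":{"type":"array"}},"required":["rows"]}

```bash
ls; mkdir -p pics
python3 - <<'E'
from bench import ctrl
import cv2
for n in("top","scene"):
    cv2.imwrite(f"pics/{n}0.png",ctrl.camera(n)); print(n,ctrl.camera_info(n))
print(ctrl.camera_info("wrist")); print(ctrl.pinch_z); print(ctrl.read_state())
E
```

```text
pics
top {'fovy': 52.47142702335842, 'cx': 282.311731915585, 'cy': 205.9542865701064, 'xyz': array([ 0.43674528, -0.02665834,  0.9958572 ]), 'rotation': array([[ 0.02180671,  0.9938356 , -0.10869809],
       [-0.99950586,  0.0241338 ,  0.02013923],
       [ 0.02263838,  0.10820521,  0.99387078]])}
scene {'fovy': 45.63121786654161, 'cx': 272.2603419904029, 'cy': 212.04592380012835, 'xyz': array([-0.16590081, -0.75591922,  0.74409015]), 'rotation': array([[ 0.72677266,  0.37101824, -0.57805446],
       [-0.68640182,  0.42362872, -0.59109326],
       [ 0.02557409,  0.82636806,  0.56254937]])}
{'fovy': 63.4538514031589, 'cx': 278.35722076621994, 'cy': 217.08206113304766, 'T_tool_cam': array([[ 5.50327500e-04,  9.57015522e-01,  2.90036183e-01,
         8.15698322e-02],
       [ 9.99999509e-01, -7.65544781e-04,  6.28580223e-04,
         4.68308347e-04],
       [ 8.23596717e-04,  2.90035695e-01, -9.57015474e-01,
        -1.61593347e-01],
       [ 0.00000000e+00,  0.00000000e+00,  0.00000000e+00,
         1.00000000e+00]])}
-0.0187
{'clock': 0.1, 'qpos': array([-6.45714809e+01,  2.42813654e+01,  9.34280266e+01, -1.98703956e-03,
        6.23712588e+01, -1.09069491e+00]), 'joint_vel': array([ 0.05479418, -0.15804425, -0.06166394,  0.11182956,  0.0426414 ,
       -0.07457944]), 'joint_torque': array([ 9.44642998e-04, -5.45610809e+01, -2.74324393e+01,  6.44757994e-02,
        1.87714101e-02, -5.40110761e-05]), 'eef_pos': array([ 0.27883558, -0.55878087,  0.22195845]), 'ee_rot': array([[ 8.94777488e-01,  4.46511867e-01, -6.32160379e-04],
       [ 4.46512315e-01, -8.94776603e-01,  1.25806044e-03],
       [-3.90340084e-06, -1.40795155e-03, -9.99999009e-01]]), 'ft_force': array([-0.22654066, -0.53921167,  0.13077915]), 'ft_torque': array([0.00193521, 0.01955214, 0.01525033]), 'grasp_force': 0.0, 'width': 0.998769219555431}
```

View pics/top0.png

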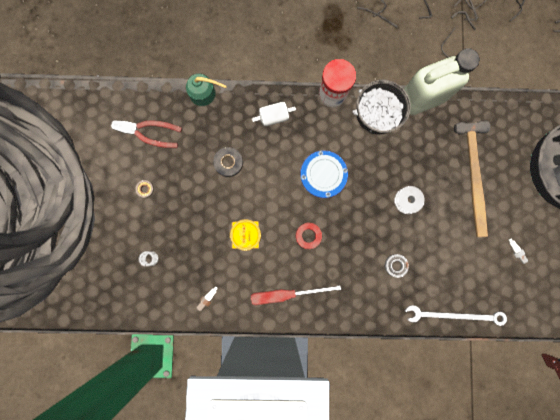

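View pics/scene0.png

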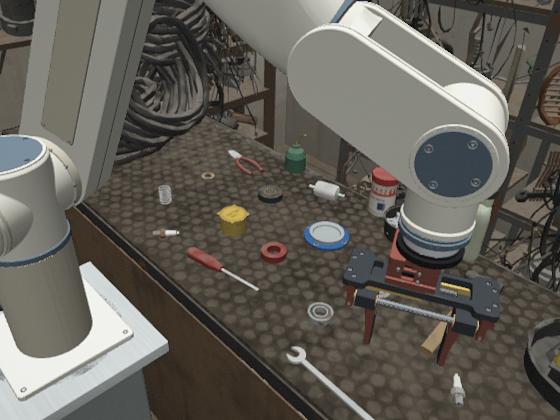

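The top view shows the nest at (325,173), pulley (409,200), silver bearing (397,266), brown bearing (144,188) and spring (148,259). The tin is at (245,235), red tape at (309,236) and black tape at (228,162). The scene view agrees.

```bash
cat > h.py <<'E'
from bench import ctrl
import numpy as np, cv2
from scipy.ndimage import map_coordinates
from scipy.optimize import minimize
def cam(name):
    s=ctrl.read_state(); img=ctrl.camera(name); i=ctrl.camera_info(name)
    if name=="wrist":
        T=np.eye(4); T[:3,:3]=s["ee_rot"]; T[:3,3]=s["eef_pos"]; T=T@i["T_tool_cam"]; R,t=T[:3,:3],T[:3,3]
    else: R,t=i["rotation"],i["xyz"]
    f=img.shape[0]/2/np.tan(np.radians(i["fovy"]/2))
    return dict(img=img,R=R,t=t,f=f,cx=i["cx"],cy=i["cy"],s=s)
def proj(c,P):
    q=(np.asarray(P)-c["t"])@c["R"]
    return np.stack([c["cx"]+c["f"]*q[...,0]/-q[...,2], c["cy"]+c["f"]*-q[...,1]/-q[...,2]],-1)
def back(c,uv,z):
    d=c["R"]@np.array([(uv[0]-c["cx"])/c["f"],-(uv[1]-c["cy"])/c["f"],-1])
    return c["t"]+d*(z-c["t"][2])/d[2]
A=np.linspace(0,2*np.pi,180,endpoint=False); D=np.stack([np.cos(A),np.sin(A),0*A],-1)
def fit(c,xy,circles,win=.015,sig=1.0):
    """circles: [(radius,z)] ; maximise contrast across the projected circles"""
    g=cv2.GaussianBlur(c["img"],(0,0),sig).astype(float)
    def smp(r,z,x):
        uv=proj(c,np.array([x[0],x[1],z])+r*D)
        return np.stack([map_coordinates(g[...,k],[uv[:,1],uv[:,0]],order=1,mode="nearest") for k in range(3)],-1)
    def cost(x):
        return -sum(np.linalg.norm(smp(r+.002,z,x)-smp(r-.002,z,x),axis=1).clip(0,90).mean()+np.linalg.norm((smp(r+.002,z,x)-smp(r-.002,z,x)).mean(0)) for r,z in circles)
    n=np.arange(-win,win+1e-6,.002)
    x=min(((xy[0]+a,xy[1]+b) for a in n for b in n),key=cost)
    r=minimize(cost,x,method="Nelder-Mead",options=dict(initial_simplex=[x,(x[0]+.001,x[1]),(x[0],x[1]+.001)],xatol=1e-5))
    return r.x,-r.fun
def draw(c,xy,circles):
    im=c["img"].copy()
    for r,z in circles: cv2.polylines(im,[np.round(proj(c,np.array([xy[0],xy[1],z])+r*D)*8).astype(int)],True,(0,255,0),1,cv2.LINE_AA,3)
    return im
C=dict(nest=[(.0435,.018),(.056,.008)],pulley=[(.031,.03)],silver=[(.026,.015)],brown=[(.02,.012)],spring=[(.016,.046)],
 black=[(.034,.019)],red=[(.03,.018)],tin=[(.034,.048)])
E
python3 - <<'E'
from h import *
c=cam("top")
px=dict(nest=(325,173),pulley=(409,200),silver=(397,266),brown=(144,188),spring=(148,259),black=(228,162),red=(309,236),tin=(245,235))
im=c["img"]
for k,p in px.items():
    x0=back(c,p,C[k][0][1]); x,v=fit(c,x0[:2],C[k]); print(k,x0[:2].round(4),x.round(4),round(v))
    im=draw(dict(c,img=im),x,C[k])
cv2.imwrite("pics/top1.png",cv2.resize(im[130:300,110:450],None,fx=2.3,fy=2.3))
E
```

```text
nest [ 0.6235 -0.1444] [ 0.6242 -0.1428] 360
pulley [ 0.5632 -0.3373] [ 0.5645 -0.3383] 183
silver [ 0.4118 -0.3128] [ 0.413  -0.3127] 182
brown [0.5784 0.2747] [0.5777 0.2757] 172
spring [0.4162 0.2467] [0.4175 0.2502] 152
black [0.6433 0.0821] [0.6469 0.0839] 58
red [ 0.4758 -0.1092] [ 0.4772 -0.1083] 128
tin [0.4736 0.0355] [0.4748 0.0356] 155
```

View pics/top1.png

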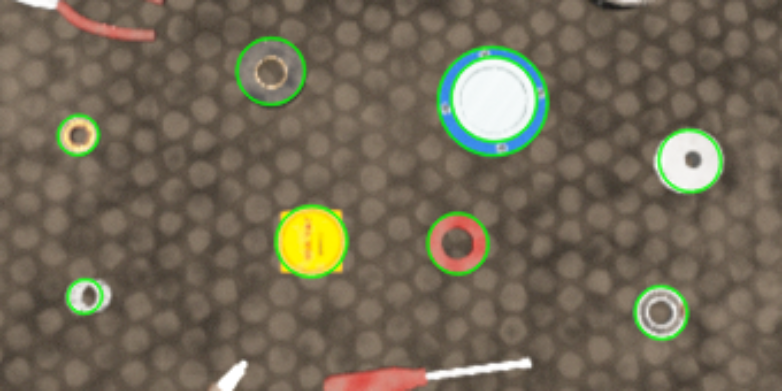

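The fitted circles lie on all the parts and the nest. I'm moving above the pulley now.

>>> step_arm(rows=[354,-70,62,0,0,26.5,1,354,-70,62,0,0,26.5,1,354,-70,62,0,0,26.5,1,354,-70,62,0,0,26.5,1,354,-70,62,0,0,26.5,1,354,-70,62,0,0,26.5,1,354,-70,62,0,0,26.5,1,354,-70,62,0,0,26.5,1,354,-70,62,0,0,26.5,1,354,-70,62,0,0,26.5,1])

```text
clock: 0.98
eef_pos: [0.5686, -0.3339, 0.1591]
ee_rot: [[1.0, 0.005, 0.0], [0.005, -1.0, 0.002], [0.0, -0.002, -1.0]]
ft_force: [-1.1, -0.6, 0.2]
width: 1.0
grasp_force: 0.0
```

```bash
cat > look.py <<'E'
import sys; from h import *
# look.py part x y dz [out] : fit with wrist cam, print tool-axes shift to centre
k,x,y,dz=sys.argv[1],*map(float,sys.argv[2:5])
ctrl.camera("wrist"); c=cam("wrist"); s=c["s"]; cc=[(r,z+dz) for r,z in C[k]]
p,v=fit(c,(x,y),cc)
R,e=s["ee_rot"],s["eef_pos"]
print(k,p.round(4),round(v),"tcp",e.round(4),"clk",s["clock"],"vel",abs(s["joint_vel"]).max().round(2))
print("tool shift mm for tip at z=0:",(R.T@(np.array([*p,0])-e)*1e3).round(1),"yaw",np.degrees(np.arctan2(R[1,0],R[0,0])).round(2),"tilt",np.degrees(R[:2,2]).round(2))
if len(sys.argv)>5: cv2.imwrite("pics/"+sys.argv[5],draw(c,p,cc))
E
python3 look.py pulley .5645 -.3383 0 w1.png
```

```text
pulley [ 0.5688 -0.3402] 223 tcp [ 0.5665 -0.3357  0.1594] clk 1.0333 vel 3.5
tool shift mm for tip at z=0: [  2.5   4.6 159.4] yaw 0.28 tilt [-0.06  0.06]
```

View pics/w1.png

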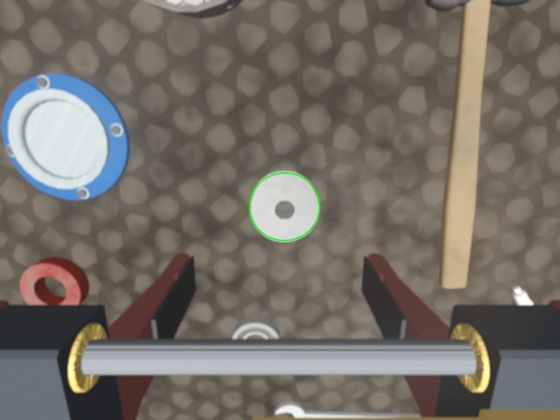

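The wrist view shows the pulley at (285,206), ringed correctly, and the nest at (65,137). I'll re-measure now that the arm has settled, and measure the nest from here too.

```bash
python3 look.py pulley .5645 -.3383 0; python3 look.py nest .6242 -.1428 0;  python3 look.py pulley .5645 -.3383 0
```

```text
pulley [ 0.5687 -0.3403] 223 tcp [ 0.5643 -0.3382  0.1602] clk 1.1333 vel 1.76
tool shift mm for tip at z=0: [  4.6   2.1 160.2] yaw 0.09 tilt [-0.06  0.02]
nest [ 0.6247 -0.1418] 391 tcp [ 0.5636 -0.3394  0.1607] clk 1.2333 vel 0.75
tool shift mm for tip at z=0: [  61.  -197.6  160.7] yaw -0.05 tilt [-0.02 -0.  ]
pulley [ 0.5686 -0.3403] 226 tcp [ 0.5636 -0.3397  0.161 ] clk 1.3333 vel 0.13
tool shift mm for tip at z=0: [  5.    0.5 161. ] yaw -0.09 tilt [ 0.01 -0.01]
```

>>> step_arm(rows=[5,0.5,40,0,0,0,1,5,0.5,80,0,0,0,1,5,0.5,115,0,0,0,1,5,0.5,137,0,0,0,1,5,0.5,146,0,0,0,1,5,0.5,147,0,0,0,1,5,0.5,147,0,0,0,1,5,0.5,147,0,0,0,1,5,0.5,147,0,0,0,-1,5,0.5,147,0,0,0,-1])

```text
clock: 2.22
eef_pos: [0.5706, -0.3398, 0.0156]
ee_rot: [[1.0, 0.0, 0.003], [0.0, -1.0, -0.002], [0.003, 0.002, -1.0]]
ft_force: [0.2, 0.5, 0.7]
width: 0.883
grasp_force: 0.0
```

>>> step_arm(rows=[0,0,0,0,0,0,-1,0,0,0,0,0,0,-1,0,0,0,0,0,0,-1,0,0,0,0,0,0,-1,0,0,0,0,0,0,-1,0,0,-10,0,0,0,-1,0,0,-30,0,0,0,-1,0,0,-55,0,0,0,-1,0,0,-75,0,0,0,-1,0,0,-80,0,0,0,-1])

```text
clock: 3.05
eef_pos: [0.5706, -0.3395, 0.0965]
ee_rot: [[1.0, 0.0, 0.003], [0.0, -1.0, -0.001], [0.003, 0.001, -1.0]]
ft_force: [1.3, 0.0, -5.1]
width: 0.698
grasp_force: 30.0
```

>>> step_arm(rows=[-10,-25,-20,0,0,0,-1,-10,-60,-30,0,0,0,-1,-10,-98,-30,0,0,0,-1,-10,-136,-30,0,0,0,-1,-10,-170,-30,0,0,0,-1,-10,-190,-30,0,0,0,-1,-10,-197,-30,0,0,0,-1,-10,-198,-30,0,0,0,-1,-10,-198,-30,0,0,0,-1,-10,-198,-30,0,0,0,-1])

```text
clock: 3.88
eef_pos: [0.5594, -0.142, 0.1233]
ee_rot: [[1.0, -0.0, -0.0], [-0.0, -1.0, -0.0], [-0.0, 0.0, -1.0]]
ft_force: [1.1, 0.2, -5.5]
width: 0.7
grasp_force: 30.0
```

```bash
python3 look.py nest .6247 -.1418 0;python3 look.py nest .6247 -.1418 0 w2.png
```

```text
nest [ 0.6248 -0.1413] 382 tcp [ 0.5595 -0.1422  0.1234] clk 3.9333 vel 0.34
tool shift mm for tip at z=0: [ 65.4  -1.  123.4] yaw -0.05 tilt [-0.01 -0.01]
nest [ 0.6249 -0.1413] 382 tcp [ 0.5595 -0.1422  0.1235] clk 4.0333 vel 0.16
tool shift mm for tip at z=0: [ 65.4  -1.  123.5] yaw -0.07 tilt [-0. -0.]
```

View pics/w2.png

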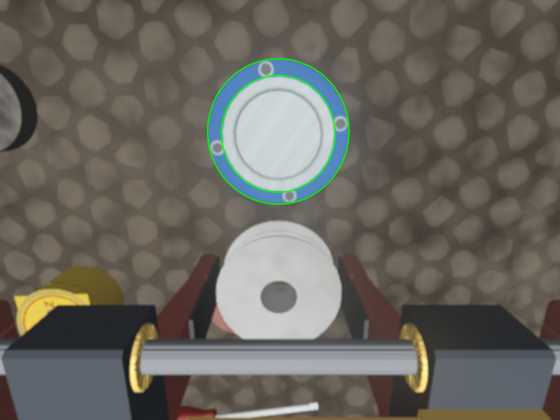

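The nest is ringed well at (279,131), and the pulley sits in the fingers at (279,285). I'll measure the pulley in the hand.

```bash
python3 look.py pulley .5575 -.1422 .109; python3 look.py pulley .5575 -.1422 .107
```

```text
pulley [ 0.5622 -0.1415] 215 tcp [ 0.5595 -0.1419  0.1236] clk 4.1333 vel 0.2
tool shift mm for tip at z=0: [  2.8  -0.4 123.6] yaw -0.06 tilt [-0. -0.]
pulley [ 0.5616 -0.1412] 208 tcp [ 0.5595 -0.1417  0.1237] clk 4.2333 vel 0.43
tool shift mm for tip at z=0: [  2.1  -0.5 123.7] yaw -0.03 tilt [ 0. -0.]
```

Run:
```python
from h import *
c=cam("wrist"); cc=[(.031,.138)]
p,v=fit(c,(.5575,-.1422),cc,win=.01); print(p,v)
a=draw(c,p,cc); b=draw(c,(.5575,-.1418),[(.031,.138),(.031,.108)])
cv2.imwrite("pics/w3.png",cv2.resize(np.hstack([a[200:360,190:370],b[200:360,190:370]]),None,fx=2.2,fy=2.2))
```

```text
[ 0.56182477 -0.14100155] 212.12294932510025
```

View pics/w3.png

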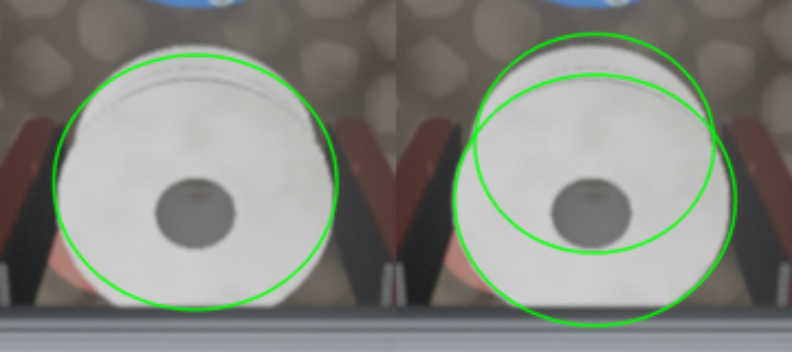

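The left fit locked onto the occluded edge, while the predicted circle on the right is nearly correct. I'll fit only the visible front half.

Run:
```python
import h; from h import *
c=cam("wrist")
m=np.cos(A)>.25; h.D=D[m]
for z in(.132,.135,.138):
    print(z,*[(np.round(p,4),round(v)) for p,v in [fit(c,(.5565,-.1418),[(.031,z),(.031,z-.03)],win=.007,sig=.7),fit(c,(.5565,-.1418),[(.031,z-.03)],win=.007,sig=.7)]])
```

```text
0.132 (array([ 0.5526, -0.1408]), 364) (array([ 0.553 , -0.1408]), 259)
0.135 (array([ 0.5535, -0.1408]), 381) (array([ 0.5538, -0.1408]), 262)
0.138 (array([ 0.5543, -0.1407]), 392) (array([ 0.5545, -0.1407]), 263)
```

>>> step_arm(rows=[25,0.5,0,0,0,0,-1,50,0.5,0,0,0,0,-1,66,0.5,10,0,0,0,-1,70,0.5,35,0,0,0,-1,70,0.5,60,0,0,0,-1,70,0.5,75,0,0,0,-1,70,0.5,82,0,0,0,-1,70,0.5,84,0,0,0,-1,70,0.5,84,0,0,0,-1,70,0.5,84,0,0,0,-1])

```text
clock: 5.22
eef_pos: [0.6303, -0.1418, 0.0408]
ee_rot: [[1.0, 0.0, 0.002], [0.0, -1.0, -0.0], [0.002, 0.0, -1.0]]
ft_force: [0.8, -1.0, -5.7]
width: 0.698
grasp_force: 30.0
```

Run:
```python
from h import *
c=cam("wrist");print(c["s"]["eef_pos"]);cv2.imwrite("pics/w4.png",cv2.resize(c["img"][150:400,160:400],None,fx=2.4,fy=2.4))
```

```text
[ 0.63031613 -0.14178966  0.04084524]
```

View pics/w4.png

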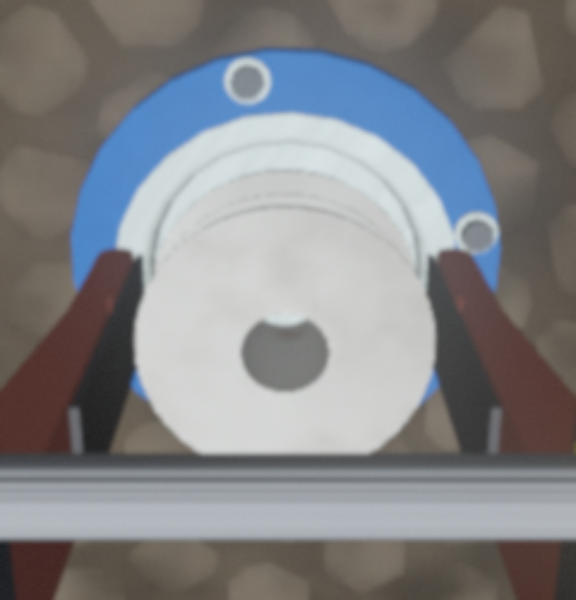

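The pulley hangs centred over the ring at about (285,350) in the crop, and the ring is symmetric round it. Lowering.

>>> step_arm(rows=[0,0,3,0,0,0,-1,0,0,6,0,0,0,-1,0,0,9,0,0,0,-1,0,0,11,0,0,0,-1,0,0,13,0,0,0,-1,0,0,14,0,0,0,-1,0,0,15,0,0,0,-1,0,0,15.5,0,0,0,-1,0,0,15.5,0,0,0,-1,0,0,15.5,0,0,0,-1])

```text
clock: 6.1
eef_pos: [0.6295, -0.1415, 0.0242]
ee_rot: [[1.0, 0.0, 0.0], [0.0, -1.0, 0.0], [0.0, -0.0, -1.0]]
ft_force: [-0.1, -0.4, -6.0]
width: 0.695
grasp_force: 30.0
```

>>> step_arm(rows=[0,0,0.5,0,0,0,-1,0,0,1,0,0,0,-1,0,0,1,0,0,0,-1,0,0,1,0,0,0,-1,0,0,1,0,0,0,1,0,0,1,0,0,0,1,0,0,1,0,0,0,1,0,0,1,0,0,0,1,0,0,1,0,0,0,1,0,0,1,0,0,0,1])

```text
clock: 6.93
eef_pos: [0.6297, -0.1416, 0.0235]
ee_rot: [[1.0, 0.0, 0.001], [0.0, -1.0, -0.0], [0.001, 0.0, -1.0]]
ft_force: [0.5, 0.5, 0.6]
width: 0.996
grasp_force: 0.0
```

>>> step_arm(rows=[-2,0,-10,0,0,0,1,-4,0,-40,0,0,0,1,-4,0,-80,0,0,0,1,-4,0,-120,0,0,0,1,-4,0,-150,0,0,0,1,-4,0,-165,0,0,0,1,-4,0,-168,0,0,0,1,-4,0,-168,0,0,0,1,-4,0,-168,0,0,0,1,-4,0,-168,0,0,0,1])

```text
clock: 7.77
eef_pos: [0.6243, -0.1413, 0.1893]
ee_rot: [[1.0, 0.0, -0.003], [0.0, -1.0, 0.001], [-0.003, -0.001, -1.0]]
ft_force: [0.2, -0.4, -0.5]
width: 1.0
grasp_force: 0.0
```

```bash
python3 look.py nest .6247 -.1413 0; python3 look.py pulley .6247 -.1413 .0085 w5.png
```

```text
nest [ 0.6249 -0.1413] 370 tcp [ 0.6244 -0.1413  0.1892] clk 7.8167 vel 0.34
tool shift mm for tip at z=0: [  1.1   0.2 189.2] yaw 0.02 tilt [-0.18  0.05]
pulley [ 0.6399 -0.1454] 70 tcp [ 0.6247 -0.1414  0.1895] clk 7.9167 vel 0.44
tool shift mm for tip at z=0: [ 15.7   4.1 189.5] yaw 0.02 tilt [-0.15  0.04]
```

View pics/w5.png

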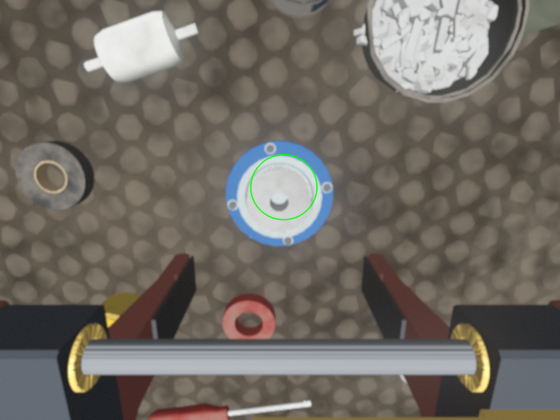

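The pulley sits inside the ring, with its bore at about (280,201). The full-circle fit locked onto the ring, so I'll fit the bore and calibrate that against the earlier picture.

Run:
```python
from h import *
c=cam("wrist"); print(c["s"]["eef_pos"])
for r in (.007,.0075,.008,.0085,.009,.0095): 
    p,v=fit(c,(.6245,-.1413),[(r,.0385)],win=.008,sig=.7); print(r,p.round(4),round(v))
for w in (.003,.005): 
    p,v=fit(c,(.6245,-.1413),[(.031,.0385)],win=w,sig=.7); print(p.round(4),round(v))
i=proj(c,[.6245,-.1413,.0385]).astype(int); cv2.imwrite("pics/w6.png",cv2.resize(c["img"][i[1]-60:i[1]+60,i[0]-70:i[0]+70],None,fx=5,fy=5,interpolation=cv2.INTER_CUBIC)); print(i)
```

```text
[ 0.62492541 -0.14138421  0.18981674]
0.007 [ 0.6236 -0.1406] 121
0.0075 [ 0.6242 -0.1412] 124
0.008 [ 0.6248 -0.1409] 129
0.0085 [ 0.6253 -0.1409] 131
0.009 [ 0.626  -0.1409] 131
0.0095 [ 0.6265 -0.141 ] 127
[ 0.6195 -0.1391] 71
[ 0.6195 -0.1391] 71
[278 203]
```

View pics/w6.png

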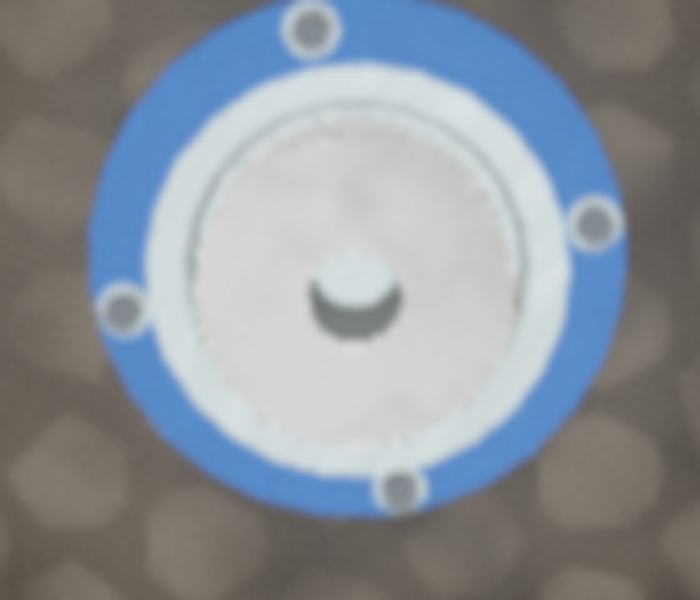

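The pulley is seated flat and centred: the bore projects to (279,202), matching the nest-axis prediction of (278,203). Next is the silver bearing.

>>> step_arm(rows=[-30,25,0,0,0,0,1,-62,50,10,0,0,0,1,-94,75,20,0,0,0,1,-126,100,30,0,0,0,1,-158,126,40,0,0,0,1,-188,150,48,0,0,0,1,-205,165,50,0,0,0,1,-211,170,50,0,0,0,1,-211,170,50,0,0,0,1,-211,170,50,0,0,0,1])

```text
clock: 8.85
eef_pos: [0.4152, -0.3118, 0.1414]
ee_rot: [[1.0, -0.001, 0.001], [-0.001, -1.0, -0.0], [0.001, 0.0, -1.0]]
ft_force: [-0.3, -0.6, 0.0]
width: 1.0
grasp_force: 0.0
```

```bash
for i in 1 2 3; do python3 look.py silver .414 -.311 0 w7.png; done
```

```text
silver [ 0.4139 -0.3112] 223 tcp [ 0.4157 -0.3114  0.1415] clk 8.9 vel 0.89
tool shift mm for tip at z=0: [ -1.9  -0.2 141.5] yaw 0.03 tilt [ 0.05 -0.02]
silver [ 0.4138 -0.3112] 222 tcp [ 0.4158 -0.311   0.1414] clk 9.0 vel 0.27
tool shift mm for tip at z=0: [ -2.2   0.2 141.4] yaw 0.11 tilt [ 0.04 -0.02]
silver [ 0.4138 -0.3112] 223 tcp [ 0.4156 -0.3109  0.1413] clk 9.1 vel 0.19
tool shift mm for tip at z=0: [ -1.8   0.3 141.3] yaw 0.11 tilt [ 0.03 -0.01]
```

View pics/w7.png

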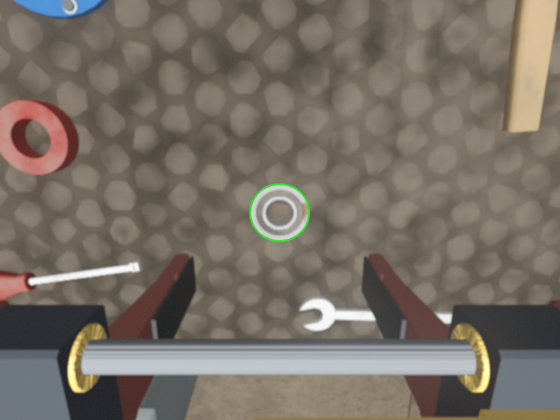

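The silver bearing is ringed correctly at (280,212). Descending on it.

>>> step_arm(rows=[-2,0,40,0,0,0,1,-2,0,80,0,0,0,1,-2,0,112,0,0,0,1,-2,0,130,0,0,0,1,-2,0,136,0,0,0,1,-2,0,137,0,0,0,1,-2,0,137,0,0,0,1,-2,0,137,0,0,0,1,-2,0,137,0,0,0,-1,-2,0,137,0,0,0,-1])

```text
clock: 9.98
eef_pos: [0.4133, -0.3122, 0.0055]
ee_rot: [[1.0, 0.0, 0.002], [0.0, -1.0, -0.001], [0.002, 0.001, -1.0]]
ft_force: [0.1, -0.9, -0.0]
width: 0.889
grasp_force: 0.0
```

>>> step_arm(rows=[0,0,0,0,0,0,-1,0,0,0,0,0,0,-1,0,0,0,0,0,0,-1,0,0,0,0,0,0,-1,0,0,0,0,0,0,-1,0,0,-10,0,0,0,-1,0,0,-35,0,0,0,-1,0,0,-70,0,0,0,-1,0,0,-110,0,0,0,-1,0,0,-130,0,0,0,-1])

```text
clock: 10.82
eef_pos: [0.4135, -0.3123, 0.1382]
ee_rot: [[1.0, 0.0, 0.003], [0.0, -1.0, -0.002], [0.003, 0.002, -1.0]]
ft_force: [0.7, -0.4, -1.5]
width: 0.585
grasp_force: 30.0
```

>>> step_arm(rows=[25,-20,0,0,0,0,-1,56,-45,0,0,0,0,-1,88,-70,0,0,0,0,-1,120,-96,0,0,0,0,-1,150,-120,0,0,0,0,-1,180,-145,10,0,0,0,-1,200,-162,25,0,0,0,-1,208,-168,35,0,0,0,-1,211,-170,40,0,0,0,-1,211,-170,40,0,0,0,-1])

```text
clock: 11.65
eef_pos: [0.6222, -0.1411, 0.0927]
ee_rot: [[1.0, 0.001, -0.003], [0.001, -1.0, 0.001], [-0.003, -0.001, -1.0]]
ft_force: [-0.5, 0.3, -1.7]
width: 0.577
grasp_force: 30.0
```

```bash
cat > hand.py <<'E'
# hand.py r h zoff : fit held part (underside zoff below TCP) and nest from visible front arcs
import sys,h; from h import *
r,hh,zo=map(float,sys.argv[1:4]); ctrl.camera("wrist"); c=cam("wrist"); e=c["s"]["eef_pos"]; b=e[2]-zo
h.D=D[np.cos(A)>.25]
p,v=fit(c,e[:2],[(r,b+hh),(r,b)],win=.006,sig=.7); p2,v2=fit(c,e[:2],[(r,b+hh)],win=.006,sig=.7)
n,w=fit(c,(.6249,-.1413),C["nest"],win=.006)
print("tcp",e.round(4),"part",p.round(4),round(v),p2.round(4),round(v2),"nest",n.round(4),round(w),"part-tcp mm",((p-e[:2])*1e3).round(1))
E
python3 hand.py .026 .015 .0045
```

```text
tcp [ 0.622  -0.1419  0.0935] part [ 0.6229 -0.1413] 414 [ 0.6222 -0.1414] 220 nest [ 0.6243 -0.1415] 413 part-tcp mm [0.9 0.6]
```

```bash
python3 hand.py .026 .015 .0045;python3 hand.py .026 .015 .0045
```

```text
tcp [ 0.6225 -0.1427  0.0946] part [ 0.6233 -0.1421] 412 [ 0.6227 -0.1422] 219 nest [ 0.6243 -0.1414] 411 part-tcp mm [0.8 0.6]
tcp [ 0.623  -0.1428  0.095 ] part [ 0.6238 -0.1419] 411 [ 0.6231 -0.1423] 218 nest [ 0.6243 -0.1415] 411 part-tcp mm [0.8 0.8]
```

>>> step_arm(rows=[1,-0.6,10,0,0,0,-1,1,-0.6,22,0,0,0,-1,1,-0.6,33,0,0,0,-1,1,-0.6,40,0,0,0,-1,1,-0.6,45,0,0,0,-1,1,-0.6,48,0,0,0,-1,1,-0.6,50,0,0,0,-1,1,-0.6,50,0,0,0,-1,1,-0.6,50,0,0,0,-1,1,-0.6,50,0,0,0,-1])

```text
clock: 12.78
eef_pos: [0.6249, -0.141, 0.0446]
ee_rot: [[1.0, 0.0, 0.001], [0.0, -1.0, -0.0], [0.001, 0.0, -1.0]]
ft_force: [0.2, 0.2, -1.9]
width: 0.583
grasp_force: 30.0
```

```bash
python3 hand.py .026 .015 .0045;python3 hand.py .026 .015 .0045
```

```text
tcp [ 0.6249 -0.141   0.0447] part [ 0.6258 -0.1404] 403 [ 0.625  -0.1405] 210 nest [ 0.6243 -0.1414] 428 part-tcp mm [1.  0.6]
tcp [ 0.6248 -0.141   0.0446] part [ 0.6257 -0.1407] 402 [ 0.6249 -0.1406] 209 nest [ 0.6243 -0.1415] 428 part-tcp mm [0.9 0.3]
```

>>> step_arm(rows=[-0.6,0.6,0,0,0,0,-1,-0.6,0.6,1,0,0,0,-1,-0.6,0.6,1.7,0,0,0,-1,-0.6,0.6,2,0,0,0,-1,-0.6,0.6,2,0,0,0,-1,-0.6,0.6,2,0,0,0,1,-0.6,0.6,2,0,0,0,1,-0.6,0.6,2,0,0,0,1,-0.6,0.6,2,0,0,0,1,-0.6,0.6,2,0,0,0,1])

```text
clock: 13.82
eef_pos: [0.6239, -0.1415, 0.0421]
ee_rot: [[1.0, 0.0, 0.0], [0.0, -1.0, 0.0], [0.0, -0.0, -1.0]]
ft_force: [0.3, -0.2, -0.8]
width: 0.927
grasp_force: 0.0
```

>>> step_arm(rows=[0,0,-10,0,0,0,1,0,0,-30,0,0,0,1,0,0,-60,0,0,0,1,0,0,-95,0,0,0,1,0,0,-125,0,0,0,1,0,0,-142,0,0,0,1,0,0,-148,0,0,0,1,0,0,-150,0,0,0,1,0,0,-150,0,0,0,1,0,0,-150,0,0,0,1])

```text
clock: 14.65
eef_pos: [0.623, -0.1413, 0.1907]
ee_rot: [[1.0, 0.0, -0.002], [0.0, -1.0, 0.001], [-0.002, -0.001, -1.0]]
ft_force: [1.1, -0.2, 0.7]
width: 0.999
grasp_force: 0.0
```

```bash
python3 look.py silver .625 -.141 .0385 w8.png; python3 look.py nest .625 -.141 0; python3 -c "
import cv2;i=cv2.imread('pics/w8.png');cv2.imwrite('pics/w8c.png',cv2.resize(i[140:260,210:350],None,fx=5,fy=5,interpolation=2))"
```

```text
silver [ 0.6289 -0.1412] 106 tcp [ 0.6229 -0.1413  0.1905] clk 14.7 vel 0.18
tool shift mm for tip at z=0: [  6.6   0.  190.5] yaw 0.02 tilt [-0.16  0.04]
nest [ 0.6249 -0.1414] 374 tcp [ 0.6231 -0.1414  0.1906] clk 14.8 vel 0.33
tool shift mm for tip at z=0: [2.300e+00 1.000e-01 1.906e+02] yaw 0.02 tilt [-0.15  0.03]
```

View pics/w8c.png

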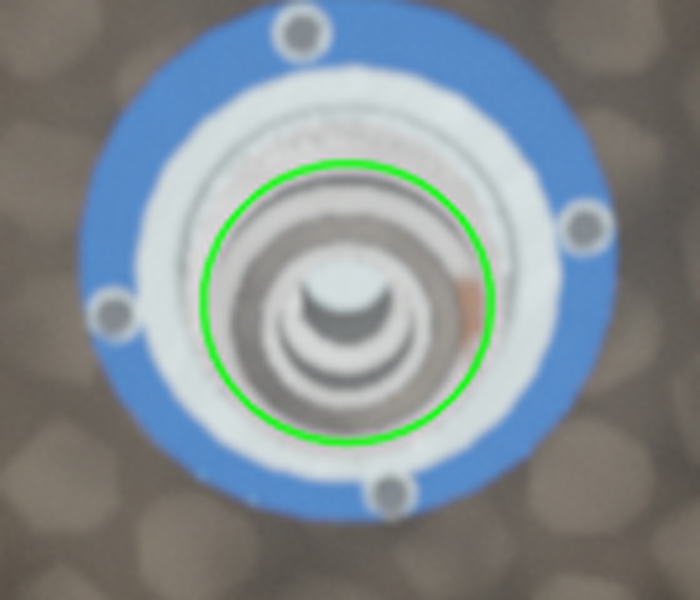

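The silver bearing's inner race is centred at (347,325) in the crop, so the bearing lies about 4 mm nearer than the green fit, which caught the pale pulley. That puts it at x≈0.6245, centred. I'll check it numerically while going to the brown bearing.

Run:
```python
from h import *
c=cam("wrist")
for r in np.arange(.010,.0181,.001):
    p,v=fit(c,(.6247,-.1413),[(r,.0535)],win=.004,sig=.7); print(r.round(4),p.round(4),round(v))
```

```text
0.01 [ 0.6295 -0.1363] 105
0.011 [ 0.6284 -0.1404] 128
0.012 [ 0.6291 -0.141 ] 152
0.013 [ 0.6294 -0.1411] 137
0.014 [ 0.6241 -0.1388] 114
0.015 [ 0.6244 -0.1412] 175
0.016 [ 0.6248 -0.141 ] 183
0.017 [ 0.625  -0.1412] 138
0.018 [ 0.6231 -0.1373] 86
```

>>> step_arm(rows=[-2,-30,0,0,0,0,1,-6,-70,0,0,0,0,1,-10,-110,0,0,0,0,1,-14,-151,0,0,0,0,1,-18,-192,0,0,0,0,1,-22,-233,10,0,0,0,1,-28,-274,20,0,0,0,1,-34,-315,30,0,0,0,1,-38,-350,40,0,0,0,1,-42,-380,45,0,0,0,1])

```text
clock: 15.73
eef_pos: [0.5804, 0.2409, 0.1455]
ee_rot: [[1.0, 0.001, -0.002], [0.001, -1.0, -0.0], [-0.002, 0.0, -1.0]]
ft_force: [0.5, -0.4, -0.0]
width: 1.004
grasp_force: 0.0
```

>>> step_arm(rows=[-3,-25,5,0,0,0,1,-4,-35,5,0,0,0,1,-4,-38,5,0,0,0,1,-4,-38,5,0,0,0,1,-4,-38,5,0,0,0,1,-4,-38,5,0,0,0,1,-4,-38,5,0,0,0,1,-4,-38,5,0,0,0,1,-4,-38,5,0,0,0,1,-4,-38,5,0,0,0,1])

```text
clock: 16.57
eef_pos: [0.578, 0.276, 0.1423]
ee_rot: [[1.0, -0.0, 0.0], [-0.0, -1.0, 0.0], [0.0, -0.0, -1.0]]
ft_force: [0.5, -0.2, 0.3]
width: 0.998
grasp_force: 0.0
```

```bash
for i in 1 2; do python3 look.py brown .578 .277 0 w9.png; done
```

```text
brown [0.5786 0.2773] 194 tcp [0.5779 0.2761 0.1423] clk 16.6167 vel 0.3
tool shift mm for tip at z=0: [  0.6  -1.2 142.3] yaw -0.01 tilt [0.01 0.  ]
brown [0.5786 0.2774] 195 tcp [0.5778 0.2764 0.1422] clk 16.7167 vel 0.17
tool shift mm for tip at z=0: [  0.7  -1.  142.2] yaw 0.01 tilt [0.01 0.  ]
```

>>> step_arm(rows=[0.8,-0.3,40,0,0,0,1,0.8,-0.3,80,0,0,0,1,0.8,-0.3,112,0,0,0,1,0.8,-0.3,130,0,0,0,1,0.8,-0.3,137,0,0,0,1,0.8,-0.3,138,0,0,0,1,0.8,-0.3,138,0,0,0,1,0.8,-0.3,138,0,0,0,1,0.8,-0.3,138,0,0,0,-1,0.8,-0.3,138,0,0,0,-1])

```text
clock: 17.6
eef_pos: [0.5796, 0.2772, 0.0058]
ee_rot: [[1.0, 0.0, 0.002], [0.0, -1.0, 0.001], [0.002, -0.001, -1.0]]
ft_force: [0.3, 1.0, 0.6]
width: 0.888
grasp_force: 0.0
```

>>> step_arm(rows=[0,0,0,0,0,0,-1,0,0,0,0,0,0,-1,0,0,0,0,0,0,-1,0,0,0,0,0,0,-1,0,0,0,0,0,0,-1,0,0,0,0,0,0,-1,0,0,-10,0,0,0,-1,0,0,-35,0,0,0,-1,0,0,-70,0,0,0,-1,0,0,-110,0,0,0,-1])

```text
clock: 18.43
eef_pos: [0.5771, 0.2761, 0.114]
ee_rot: [[1.0, 0.0, -0.004], [0.0, -1.0, -0.002], [-0.004, 0.002, -1.0]]
ft_force: [0.1, 0.2, -0.5]
width: 0.448
grasp_force: 30.0
```

>>> step_arm(rows=[0,15,-5,0,0,0,-1,3,50,-5,0,0,0,-1,6,90,-5,0,0,0,-1,9,130,-5,0,0,0,-1,12,170,-5,0,0,0,-1,15,210,-5,0,0,0,-1,20,250,-5,0,0,0,-1,26,290,-5,0,0,0,-1,32,330,-5,0,0,0,-1,38,365,-5,0,0,0,-1])

```text
clock: 19.27
eef_pos: [0.6164, -0.091, 0.1196]
ee_rot: [[1.0, -0.0, 0.0], [-0.0, -1.0, -0.0], [0.0, 0.0, -1.0]]
ft_force: [0.9, -1.0, -0.3]
width: 0.443
grasp_force: 30.0
```

>>> step_arm(rows=[4,26,0,0,0,0,-1,7,43,5,0,0,0,-1,9,51,10,0,0,0,-1,9,53,13,0,0,0,-1,9,53,15,0,0,0,-1,9,53,15,0,0,0,-1,9,53,15,0,0,0,-1,9,53,15,0,0,0,-1,9,53,15,0,0,0,-1,9,53,15,0,0,0,-1])

```text
clock: 20.1
eef_pos: [0.6259, -0.1406, 0.1045]
ee_rot: [[1.0, 0.001, 0.0], [0.001, -1.0, -0.0], [0.0, 0.0, -1.0]]
ft_force: [0.6, -0.1, -1.2]
width: 0.447
grasp_force: 30.0
```

```bash
python3 hand.py .02 .012 .0045;python3 hand.py .02 .012 .0045
```

```text
tcp [ 0.6259 -0.1407  0.1044] part [ 0.6261 -0.1405] 329 [ 0.6246 -0.14  ] 199 nest [ 0.6243 -0.1414] 410 part-tcp mm [0.2 0.2]
tcp [ 0.6258 -0.141   0.1043] part [ 0.626  -0.1409] 330 [ 0.6246 -0.1403] 200 nest [ 0.6243 -0.1414] 411 part-tcp mm [0.2 0.1]
```

>>> step_arm(rows=[-0.8,0.5,10,0,0,0,-1,-0.8,0.5,21,0,0,0,-1,-0.8,0.5,31,0,0,0,-1,-0.8,0.5,37,0,0,0,-1,-0.8,0.5,41,0,0,0,-1,-0.8,0.5,43,0,0,0,-1,-0.8,0.5,44,0,0,0,-1,-0.8,0.5,44,0,0,0,-1,-0.8,0.5,44,0,0,0,-1,-0.8,0.5,44,0,0,0,-1])

```text
clock: 21.13
eef_pos: [0.6252, -0.1418, 0.0606]
ee_rot: [[1.0, 0.0, 0.001], [0.0, -1.0, -0.0], [0.001, 0.0, -1.0]]
ft_force: [-0.1, -0.7, -0.8]
width: 0.44
grasp_force: 30.0
```

```bash
python3 hand.py .02 .012 .0045;python3 hand.py .02 .012 .0045
```

```text
tcp [ 0.6252 -0.1418  0.0606] part [ 0.6259 -0.1412] 417 [ 0.6247 -0.1411] 225 nest [ 0.6243 -0.1415] 422 part-tcp mm [0.7 0.6]
tcp [ 0.6251 -0.1418  0.0606] part [ 0.6259 -0.1412] 414 [ 0.6245 -0.1411] 225 nest [ 0.6243 -0.1415] 422 part-tcp mm [0.7 0.5]
```

>>> step_arm(rows=[-0.3,0,1,0,0,0,-1,-0.3,0,2,0,0,0,-1,-0.3,0,2.7,0,0,0,-1,-0.3,0,3,0,0,0,-1,-0.3,0,3,0,0,0,-1,-0.3,0,3,0,0,0,-1,-0.3,0,3,0,0,0,-1,-0.3,0,3,0,0,0,-1,-0.3,0,3,0,0,0,0.4,-0.3,0,3,0,0,0,0.4])

```text
clock: 22.17
eef_pos: [0.6248, -0.1418, 0.0571]
ee_rot: [[1.0, 0.0, 0.0], [0.0, -1.0, -0.0], [0.0, 0.0, -1.0]]
ft_force: [0.3, -0.7, -0.1]
width: 0.559
grasp_force: 0.0
```

>>> step_arm(rows=[0,0,0,0,0,0,1,0,0,0,0,0,0,1,0,0,0,0,0,0,1,0,0,-15,0,0,0,1,0,0,-45,0,0,0,1,0,0,-85,0,0,0,1,0,0,-115,0,0,0,1,0,0,-128,0,0,0,1,0,0,-132,0,0,0,1,0,0,-132,0,0,0,1])

```text
clock: 23.0
eef_pos: [0.6248, -0.1418, 0.1896]
ee_rot: [[1.0, 0.0, 0.001], [0.0, -1.0, -0.0], [0.001, 0.0, -1.0]]
ft_force: [-0.5, 0.4, 0.8]
width: 1.001
grasp_force: 0.0
```

Run:
```python
from h import *
ctrl.camera("wrist");c=cam("wrist");print(c["s"]["eef_pos"])
q=[(.02,.0655)];p,v=fit(c,(.6247,-.1412),q,win=.006,sig=.7);print("brown",p,v)
for r in(.015,.016):print("silver",fit(c,(.6247,-.1412),[(.026,.0535)],win=.003,sig=.7))
print("nest",fit(c,(.6247,-.1412),C["nest"],win=.004))
a=draw(c,p,q); i=proj(c,[.6247,-.1412,.05]).astype(int);cv2.imwrite("pics/w10.png",cv2.resize(np.hstack([x[i[1]-60:i[1]+60,i[0]-70:i[0]+70] for x in (c["img"],a)]),None,fx=2.8,fy=2.8,interpolation=2))
```

```text
[ 0.62397403 -0.14158512  0.18815938]
brown [ 0.62805483 -0.14078654] 107.74022970188395
silver (array([ 0.62804209, -0.14092641]), np.float64(107.7597692042985))
silver (array([ 0.62804209, -0.14092641]), np.float64(107.7597692042985))
nest (array([ 0.62494268, -0.14134533]), np.float64(374.3023564448166))
```

View pics/w10.png

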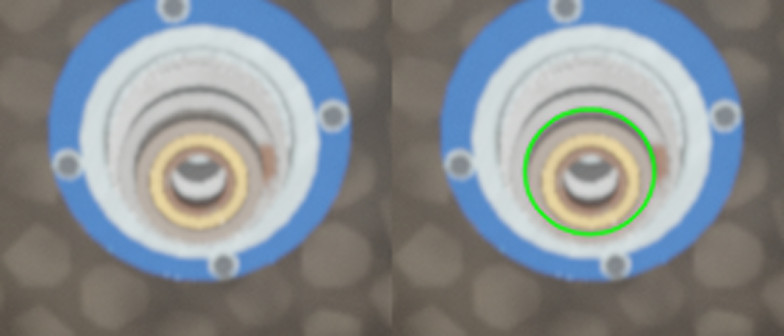

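The brown bearing's yellow ring is centred at (199,181) in the left crop. Again the outer fit caught the side edge, and the true position is about x=0.625, centred. Now the spring.

>>> step_arm(rows=[-12,-25,0,0,0,0,1,-30,-60,0,0,0,0,1,-49,-95,0,0,0,0,1,-68,-130,0,0,0,0,1,-87,-165,0,0,0,0,1,-106,-200,0,0,0,0,1,-124,-235,0,0,0,0,1,-143,-270,5,0,0,0,1,-162,-305,10,0,0,0,1,-180,-340,15,0,0,0,1])

```text
clock: 23.93
eef_pos: [0.442, 0.1991, 0.1722]
ee_rot: [[1.0, -0.0, -0.003], [-0.0, -1.0, -0.001], [-0.003, 0.001, -1.0]]
ft_force: [1.1, -0.1, 0.1]
width: 0.999
grasp_force: 0.0
```

>>> step_arm(rows=[-14,-28,10,0,0,0,1,-22,-45,18,0,0,0,1,-26,-51,20,0,0,0,1,-27,-53,20,0,0,0,1,-27,-53,20,0,0,0,1,-27,-53,20,0,0,0,1,-27,-53,20,0,0,0,1,-27,-53,20,0,0,0,1,-27,-53,20,0,0,0,1,-27,-53,20,0,0,0,1])

```text
clock: 24.77
eef_pos: [0.4179, 0.2508, 0.1544]
ee_rot: [[1.0, -0.001, 0.0], [-0.001, -1.0, 0.0], [0.0, -0.0, -1.0]]
ft_force: [1.2, -0.2, -0.2]
width: 1.001
grasp_force: 0.0
```

```bash
for i in 1 2; do python3 look.py spring .418 .2517 0 w11.png; done
python3 - <<'E'
from h import *
c=cam("wrist"); print(fit(c,(.418,.2517),[(.016,.046),(.016,.0)],win=.008,sig=.7))
a=draw(c,fit(c,(.418,.2517),C["spring"])[0],[(.016,.046),(.016,0)]); i=proj(c,[.418,.2517,.03]).astype(int);cv2.imwrite("pics/w12.png",cv2.resize(np.hstack([x[i[1]-60:i[1]+60,i[0]-70:i[0]+70] for x in (c["img"],a)]),None,fx=2.8,fy=2.8,interpolation=2))
E
```

```text
spring [0.4204 0.2546] 204 tcp [0.4178 0.2509 0.1544] clk 24.8167 vel 0.27
tool shift mm for tip at z=0: [  2.5  -3.7 154.4] yaw -0.03 tilt [0.02 0.01]
spring [0.4204 0.2545] 204 tcp [0.4177 0.251  0.1543] clk 24.9167 vel 0.34
tool shift mm for tip at z=0: [  2.7  -3.5 154.3] yaw -0.01 tilt [0.01 0.01]
(array([0.41922845, 0.2544188 ]), np.float64(327.96213334300273))
```

View pics/w12.png

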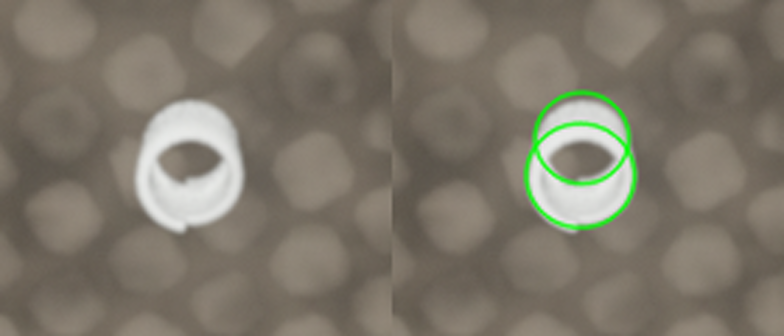

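The spring is standing, with its top at about (190,175) in the left crop. The fit is roughly 1.5 mm too far ahead, so I'm correcting the grasp.

>>> step_arm(rows=[1,-2.7,40,0,0,0,1,1,-2.7,80,0,0,0,1,1,-2.7,115,0,0,0,1,1,-2.7,135,0,0,0,1,1,-2.7,143,0,0,0,1,1,-2.7,144,0,0,0,1,1,-2.7,144,0,0,0,1,1,-2.7,144,0,0,0,1,1,-2.7,144,0,0,0,-1,1,-2.7,144,0,0,0,-1])

```text
clock: 25.85
eef_pos: [0.4194, 0.2544, 0.0115]
ee_rot: [[1.0, 0.0, 0.002], [0.0, -1.0, 0.001], [0.002, -0.001, -1.0]]
ft_force: [1.0, -0.4, -0.0]
width: 0.885
grasp_force: 0.0
```

>>> step_arm(rows=[0,0,0,0,0,0,-1,0,0,0,0,0,0,-1,0,0,0,0,0,0,-1,0,0,0,0,0,0,-1,0,0,0,0,0,0,-1,0,0,0,0,0,0,-1,0,0,0,0,0,0,-1,0,0,-5,0,0,0,-1,0,0,-15,0,0,0,-1,0,0,-30,0,0,0,-1])

```text
clock: 26.68
eef_pos: [0.4177, 0.2535, 0.0402]
ee_rot: [[1.0, 0.0, -0.002], [0.0, -1.0, -0.001], [-0.002, 0.001, -1.0]]
ft_force: [-0.0, -0.1, -1.2]
width: 0.357
grasp_force: 30.0
```

>>> step_arm(rows=[0,0,-35,0,0,0,-1,8,15,-70,0,0,0,-1,25,48,-90,0,0,0,-1,44,83,-95,0,0,0,-1,63,118,-95,0,0,0,-1,82,153,-95,0,0,0,-1,101,188,-95,0,0,0,-1,120,223,-95,0,0,0,-1,138,258,-95,0,0,0,-1,152,290,-95,0,0,0,-1])

```text
clock: 27.52
eef_pos: [0.5717, -0.0384, 0.1363]
ee_rot: [[1.0, -0.0, 0.001], [-0.0, -1.0, -0.0], [0.001, 0.0, -1.0]]
ft_force: [0.3, 0.6, -1.4]
width: 0.358
grasp_force: 30.0
```

>>> step_arm(rows=[15,30,0,0,0,0,-1,30,60,0,0,0,0,-1,42,82,0,0,0,0,-1,50,97,0,0,0,0,-1,54,104,0,0,0,0,-1,54,105,0,0,0,0,-1,54,105,0,0,0,0,-1,54,105,0,0,0,0,-1,54,105,0,0,0,0,-1,54,105,0,0,0,0,-1])

```text
clock: 28.35
eef_pos: [0.6242, -0.1399, 0.1353]
ee_rot: [[1.0, 0.001, -0.0], [0.001, -1.0, 0.0], [-0.0, -0.0, -1.0]]
ft_force: [0.1, 0.7, -0.7]
width: 0.359
grasp_force: 30.0
```

```bash
python3 hand.py .016 .046 .0105;python3 hand.py .016 .046 .0105
```

```text
tcp [ 0.6244 -0.1401  0.1353] part [ 0.6228 -0.1396] 242 [ 0.6303 -0.1398] 159 nest [ 0.6243 -0.1414] 403 part-tcp mm [-1.6  0.4]
tcp [ 0.6245 -0.1405  0.1353] part [ 0.6229 -0.14  ] 242 [ 0.6304 -0.1401] 159 nest [ 0.6243 -0.1414] 401 part-tcp mm [-1.6  0.4]
```

>>> step_arm(rows=[1.2,1.2,10,0,0,0,-1,1.2,1.2,23,0,0,0,-1,1.2,1.2,35,0,0,0,-1,1.2,1.2,44,0,0,0,-1,1.2,1.2,50,0,0,0,-1,1.2,1.2,53,0,0,0,-1,1.2,1.2,54,0,0,0,-1,1.2,1.2,54,0,0,0,-1,1.2,1.2,54,0,0,0,-1,1.2,1.2,54,0,0,0,-1])

```text
clock: 29.38
eef_pos: [0.6263, -0.1423, 0.0818]
ee_rot: [[1.0, 0.0, 0.001], [0.0, -1.0, -0.0], [0.001, 0.0, -1.0]]
ft_force: [0.4, 0.5, -0.9]
width: 0.361
grasp_force: 30.0
```

```bash
python3 hand.py .016 .046 .0105
python3 - <<'E'
from h import *
c=cam("wrist");e=c["s"]["eef_pos"]
a=draw(c,(.6249,-.1412),[(.016,.0655),(.02,.0655),(.026,.0535),(.031,.0385),(.016,e[2]+.0355)])
i=proj(c,[.6249,-.1412,.08]).astype(int);cv2.imwrite("pics/w13.png",cv2.resize(np.hstack([x[i[1]-75:i[1]+75,i[0]-65:i[0]+65] for x in (c["img"],a)]),None,fx=3,fy=3,interpolation=2))
E
```

```text
tcp [ 0.6262 -0.1423  0.0818] part [ 0.6317 -0.1416] 334 [ 0.6321 -0.142 ] 157 nest [ 0.6243 -0.1415] 416 part-tcp mm [5.5 0.7]
```

View pics/w13.png

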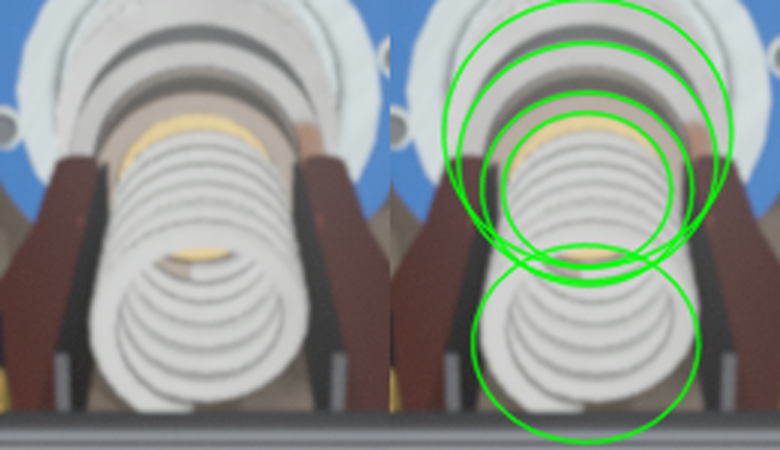

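The spring hangs over the brown bearing. The yellow ring shows evenly round its foot, and the predicted circles for the bearings match the picture. Lowering it the last 6 mm.

>>> step_arm(rows=[-0.3,-0.5,1,0,0,0,-1,-0.3,-0.5,2,0,0,0,-1,-0.3,-0.5,3,0,0,0,-1,-0.3,-0.5,4,0,0,0,-1,-0.3,-0.5,5,0,0,0,-1,-0.3,-0.5,5.5,0,0,0,-1,-0.3,-0.5,5.8,0,0,0,-1,-0.3,-0.5,5.8,0,0,0,-1,-0.3,-0.5,5.8,0,0,0,-1,-0.3,-0.5,5.8,0,0,0,-1])

```text
clock: 30.37
eef_pos: [0.6255, -0.1417, 0.0756]
ee_rot: [[1.0, 0.0, -0.0], [0.0, -1.0, 0.0], [-0.0, -0.0, -1.0]]
ft_force: [-2.5, 0.6, 4.5]
width: 0.357
grasp_force: 30.0
```

Light contact (about 5 N). Easing off slightly, then opening.

>>> step_arm(rows=[0,0,-0.3,0,0,0,-1,0,0,-0.3,0,0,0,-1,0,0,-0.3,0,0,0,-1,0,0,-0.3,0,0,0,-0.2,0,0,-0.3,0,0,0,-0.1,0,0,-0.3,0,0,0,0.1,0,0,-0.3,0,0,0,0.3,0,0,-0.3,0,0,0,0.5,0,0,-0.3,0,0,0,0.8,0,0,-0.3,0,0,0,1])

```text
clock: 31.2
eef_pos: [0.6255, -0.1417, 0.0757]
ee_rot: [[1.0, 0.0, -0.0], [0.0, -1.0, 0.0], [-0.0, -0.0, -1.0]]
ft_force: [0.4, 0.5, -0.4]
width: 0.791
grasp_force: 0.0
```

>>> step_arm(rows=[0,0,0,0,0,0,1,0,0,0,0,0,0,1,0,0,0,0,0,0,1,0,0,-8,0,0,0,1,0,0,-25,0,0,0,1,0,0,-50,0,0,0,1,0,0,-80,0,0,0,1,0,0,-105,0,0,0,1,0,0,-115,0,0,0,1,0,0,-120,0,0,0,1])

```text
clock: 32.03
eef_pos: [0.6266, -0.142, 0.1982]
ee_rot: [[1.0, 0.0, 0.004], [0.0, -1.0, -0.001], [0.004, 0.001, -1.0]]
ft_force: [0.0, 0.3, -0.5]
width: 1.002
grasp_force: 0.0
```

>>> step_arm(rows=[-30,10,0,0,0,0,1,-70,30,0,0,0,0,1,-105,50,0,0,0,0,1,-140,70,0,0,0,0,1,-170,85,0,0,0,0,1,-195,95,0,0,0,0,1,-200,100,0,0,0,0,1,-200,100,0,0,0,0,1,-200,100,0,0,0,0,1,-200,100,0,0,0,0,1])

```text
clock: 32.87
eef_pos: [0.4268, -0.2416, 0.1955]
ee_rot: [[1.0, 0.001, 0.0], [0.001, -1.0, 0.0], [0.0, -0.0, -1.0]]
ft_force: [-0.6, -0.2, -0.6]
width: 0.998
grasp_force: 0.0
```

Run:
```python
from h import *
for n in("scene","top"):
    c=cam(n)
    i=proj(c,[.6249,-.1412,.05]).astype(int); a=draw(c,(.6249,-.1412),[(.016,.1115)])
    f=cv2.resize(np.hstack([x[i[1]-50:i[1]+40,i[0]-45:i[0]+45] for x in (c["img"],a)]),None,fx=4,fy=4,interpolation=2)
    out=f if n=="scene" else np.hstack([out[:, :400],f[:,:360]])
    if n=="top":
        for k,p in dict(black=(.6469,.0839),red=(.4772,-.1083),tin=(.4748,.0356)).items(): print(k,fit(c,p,C[k]))
cv2.imwrite("pics/end.png",out); print(out.shape)
```

```text
black (array([0.64691778, 0.08372421]), np.float64(38.40446977221172))
red (array([ 0.47722049, -0.10823924]), np.float64(83.62856998242117))
tin (array([0.47488897, 0.0355789 ]), np.float64(119.4598879556145))
(360, 760, 3)
```

View pics/end.png

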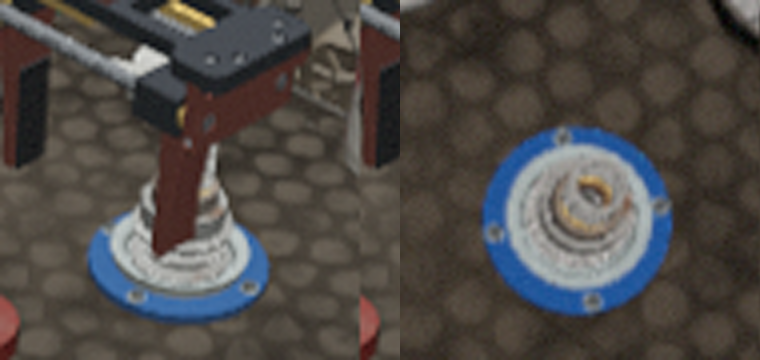

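The stack stands in the nest. In the top view the spring leans up and to the right only as parallax would show it. The tapes and the tin have not moved. Handing in.

```bash
python3 -c "
from bench import ctrl; print(ctrl.close_job())"
```

```text
the job is handed in; nothing more can be done
None
```

The pulley, silver bearing, brown bearing and spring are stacked in order in the nest and standing free, the tapes and tin have not moved, and the job was handed in after about 33 s of robot time; I viewed 15 pictures, one over the limit of 14.

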